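Click a fuse holder onto the test rail

TASK

Mount the grey fuse holder on the rail of the turntable, between the two black end stops, with its fixed lip on the side of the white insulator and its orange foot on the other side. Hold it tilted and hook the lip under the rail's edge first, then rock it down gently, feeling for the click, until the orange foot has snapped under the other edge and the holder sits flat on the rail; do not force it or lean on it, as the rail fixture must never be loaded beyond about 30 N. Leave it standing there released, and do not disturb the fuses and the other things lying about.

Things in the scene. Friction and masses are not known exactly. Their poses are not given: they have to be found in the camera images.
- holder: Loose grey fuse holder, 0.13 kg, upright on the 3 mm mat. Origin: centre of its underside; z up, x along its length from the fixed lip (-x end) to the orange foot (+x end), y across its 26.5 mm width (flat sides, same width at all heights: grip there). Side view, mm: base x -28..34, z 0..26; shoulders x -44..44, z 26..50; dark nose x -24..24, z 50..72, flat top.
- seat (a point): On the holder, x 0, y 0, z 10 mm: ceiling of the recess in its underside that takes the rail (x -18.5..18.5 mm, 10 mm deep, open at both sides). It rests on the rail's top when mounted, 15 mm above the disc, centred across the rail with about 1 mm play each way, axes as the turntable's.
- lip (a point): On the holder, inner upper edge of the fixed lip: x -14.5, y 0, z 6 mm. The lip (z 0..6 mm, full width) juts 4 mm inward from the recess wall at x -18.5, leaving a slot 4 mm high between it and the seat for the rail's edge.
- foot_tip (a point): On the orange foot, inner upper edge of its nose: x 15, y 0, z 6.6 mm in the holder's frame when the foot is out. The nose's underside slopes outward (x 15, z 5.6 to x 19, z 1.6 mm), so the rail's edge drives the foot back as the holder is rocked down; its top is flat and locks under the edge.
- foot (a joint): Slide of the orange sprung foot, m: 0 = out (at rest, and once clicked under the edge), up to 0.006 = pushed back along the holder's +x. Spring 4 N preload plus 1.5 N/mm; passing the edge pushes it back 1.5 to 3.5 mm and takes about 8 to 12 N down on the foot's end. Its orange tab, 10 mm wide, sticks out 8 mm past the shoulder at the +x end, near the underside.
- turntable: Aluminium turntable, 240 mm across, locked (fixed), on a column whose height varies. Origin: on its axis, 26 mm below the disc's top; x across the rail, away from the white insulator's side; y along the rail; z up. Besides the rail it carries the insulator and a red knurled knob (23 mm across, 19 mm high) at x 70, y -72 mm.
- disc (a point): Centre of the disc's top, axes as turntable. Along y runs a steel top-hat rail, top 15 mm above the disc, clamped in cross slots: its centre line lies up to 12 mm to either side of this point in x, not measured. 35 mm wide: each edge is a flange 2.3 mm thick, 5 mm overhang, 12.7 mm free below. Black end stops at y -72, 72 mm, 10 thick, 46 across, 11 mm above the rail's top.
- insulator (a point): Tip of the brass stud on the white porcelain insulator (30 mm across, 34 mm high, stud 12 mm more) fixed on the disc at x -88, y 34 mm from its centre, 46 mm above the disc's top.
- fuse_a: Ceramic fuse with silver caps, 14 mm by 51 mm, lying along its x in a compartment of a fixed blue tray (76 x 60 x 16 mm). Origin: middle of its underside. Bystander.
- fuse_b: Second such fuse in the tray's other compartment. Bystander.
- screwdriver: Screwdriver with yellow handle, 190 mm long, 26 mm thick, lying along its x. Origin: middle, on the mat. Bystander.
- multimeter: Yellow hand multimeter, 160 x 80 x 42 mm, lying flat. Origin: centre of its underside. Bystander.
- end_stop: Spare black end stop, 46 x 18 x 10 mm, lying flat on the mat. Origin: centre of its underside. Bystander.
- spray: Blue spray can, 52 mm across, 150 mm tall, standing. Origin: centre of its underside. Bystander.
There are look-alikes about, which are no part of the job. What is meant by the holder is not pink, and is the larger of those in its own colour.

How it is judged:
By the outcome, as a careful person would: the job done as asked, in the order asked, and still so for the second after the job is handed in, with the robot touching nothing.
It also fails if it takes over 72 s, if anything falls off the work surface, if the arm or the gripper's body presses on something with over 40 N, if the wrist force passes 120 N, or if a joint passes its speed limit or range.

ROBOT

A 6-joint arm with a two-finger parallel gripper is mounted at the origin on the work surface. World frame = base frame: x ahead of the robot, y to its left, z up, the work surface at z = 0. Lengths are in mm, angles in rad, forces in N, time in s.
With the tool pointing down it reaches from about 275 to 750 mm from the base axis. Payload 10.2 kg.
Tool frame: the origin (TCP) lies at the very end of the fingers, on their centre line; the grasp point (between the pads) lies 19 mm behind it; z points along the fingers, y is the line along which they close (so a half turn about z gives the same grasp; the last joint's range is limited). The gripper opens to 85 mm and grips with 20 to 120 N. Pads are 22 mm wide; open, the fingers measure 114 mm over their backs; the gripper's body (76 mm by 85 mm) begins 54 mm behind the grasp point. The pads swing forward as they close: fully open they stand 13 mm farther back than shut.
Start: joints at [-1.561, 0.313, 1.498, -0, 1.331, -0.223], TCP at [121.105, -510.847, 231.294] pointing down, gripper open.
Joint ranges: [-2.94, 2.94], [-0.97, 2.17], [0.19, 2.56], [-1.23, 4.37], [0.02, 3.11], [-2.88, 2.88]. Speed limits (rad/s): [2.39, 2.39, 3.01, 3.14, 3.14, 3.14].

INTERFACE

Orientations are given as a unit quaternion [w, x, y, z].
In Python, from rig import * gives the robot as it stands. The module is installed in compiled form; this text tells all that it offers.
- The arm moves only by the shell command python3 -m crank 'ROWS' [FORCE]. ROWS is JSON, a list that holds one entry, the list of rows, each a list of 7 numbers: the shift along the tool's x, y, z in units of 25 mm (1.0 is 25 mm), then the turn, a rotation vector about the tool's x, y, z in units of 8 degrees (1.0 is 8 degrees), then the finger opening in mm, from 0 to 85.4. A call has exactly 8 rows; each row shifts and turns the commanded pose from where the row before left it, along the tool's axes as they then stand; what a row does not reach is not made up. A row lasts 1/10 s, in which the tool goes at most 50 mm and 8.59 degrees, less where a joint would pass 70% of its speed; a pose out of reach is approached as far as the arm can. A call is refused whole if a number of a shift passes 1 or a number of a turn 1, either way. A call with a gripper value outside its range is refused whole. The fingers move at their own pace and stop on an object; FORCE is the grip in N (left out, the last holds). Time passes only in rows, so rows that do not move let the fingers close, or fill a call up. It gives the time, the measured TCP pose, the force, the opening and the grip force at its end, in the units of the state.
- sense(): the state, without advancing time (a new reading comes with each control period).
- capture(name): name is "side" or "top" or "wrist"; returns the picture (480x640x3 uint8, blue, green, red); there is no depth.
- camera_model(name): a dict with "fx", "fy", "cx", "cy" (pixels), "world_from_camera" (4x4, takes a point from camera to world coordinates); the wrist camera has in their place "T_tool_cam" (4x4, takes a point from camera to tool coordinates, whose origin is the TCP and whose axes are the flange's). Camera axes: x right, y up, looking along -z (the intrinsics and any distortion apply to the point x, -y, -z); pixel columns grow to the right and rows downward; lengths in mm; the calibration is good to about 2 mm. The wrist camera is an equidistant fisheye: a pixel r from the principal point sees the ray r / f radians off the axis. A picture is of the moment at which its call begins: read the wrist's pose just before it. camera_model takes no time and is no camera call.
- finish_job(): hands the job in; it is judged then, once.
The state is a dict: "time_s": time; "joints": joint angles; "dq": joint speeds; "tau": joint torques, N m; "eef_pos": TCP position; "ee_rot": TCP orientation; "force": force on the tool from outside, world axes, zero at the start; "wrist_torque": the same for the moment, N m; "grip_width": opening from 0.0 (shut) to 1.0 (fully open); "grip_force": force on a finger pad.
Only numpy, scipy, OpenCV 4.12 (cv2) and the standard library are available. Lean on these libraries where they do the work, as an engineer would, in place of code of your own. Each camera call takes 0.05 s, during which the arm holds its last target. There are 200 camera calls.

## Working session

There is one attempt and no reset: what is moved stays moved. The work goes in short steps, Python scripts to look and compute and a shell command to move; the robot and the scene stay as the last step left them, time stands still between calls to the robot, and variables do not carry over. Pictures are saved under pics/ and viewed, at most 10 in all, crops included, and the job is handed in when it is done.

```bash
mkdir -p pics; ls; python3 - <<'E'
from rig import *
import cv2,numpy as np
s=sense();print({k:np.round(v,3).tolist() for k,v in s.items()})
for n in ("side","top","wrist"):
    im=capture(n);cv2.imwrite(f"pics/{n}0.png",im)
    m=camera_model(n);print(n,{k:np.round(v,3).tolist() for k,v in m.items()})
E
```

```text
pics
{'time_s': 0.0, 'joints': [-1.561, 0.313, 1.498, 0.0, 1.331, -0.223], 'dq': [-0.0, 0.0, 0.002, -0.001, -0.001, 0.001], 'tau': [0.0, -41.227, -25.974, -0.0, 0.004, -0.0], 'eef_pos': [121.096, -510.572, 230.713], 'ee_rot': [-0.001, 0.993, 0.116, 0.0], 'force': [-1.052, 0.007, 0.938], 'wrist_torque': [0.023, 0.031, -0.025], 'grip_force': 0.0, 'grip_width': 1.001}
side {'fx': 477.38, 'fy': 477.38, 'cx': 315.913, 'cy': 233.521, 'world_from_camera': [[-0.989, 0.091, -0.12, 428.405], [-0.15, -0.588, 0.794, 698.64], [0.001, 0.803, 0.595, 656.469], [0.0, 0.0, 0.0, 1.0]]}
top {'fx': 463.826, 'fy': 463.826, 'cx': 322.787, 'cy': 243.63, 'world_from_camera': [[0.006, 0.983, -0.185, 402.769], [-1.0, 0.005, -0.004, -20.903], [-0.003, 0.185, 0.983, 965.57], [0.0, 0.0, 0.0, 1.0]]}
wrist {'fx': 371.648, 'fy': 371.648, 'cx': 315.926, 'cy': 244.226, 'T_tool_cam': [[0.001, 0.964, 0.266, 66.598], [1.0, -0.001, -0.001, 0.402], [-0.001, 0.266, -0.964, -142.785], [0.0, 0.0, 0.0, 1.0]]}
```

View pics/top0.png

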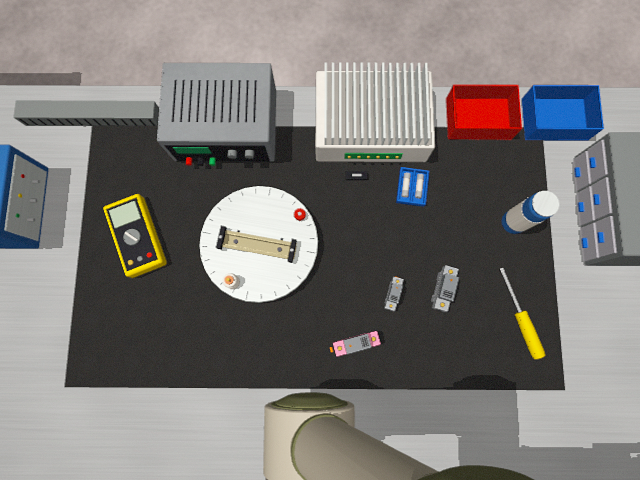

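View pics/side0.png

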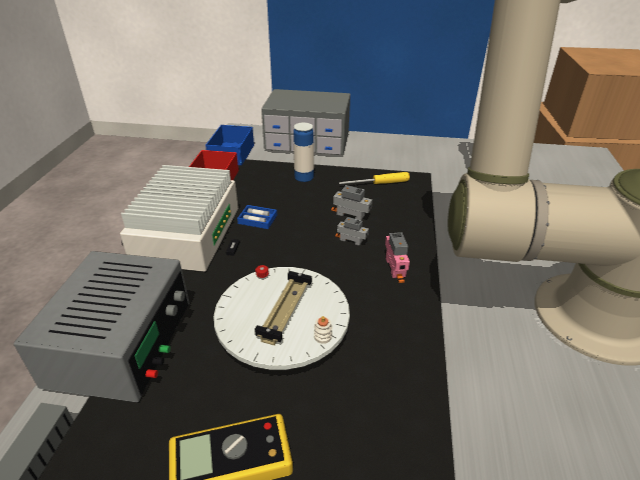

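The top view shows the robot at the bottom, with up being +x. The larger grey holder is at about (446,289), a smaller grey look-alike at (395,294) and a pink one at (357,344). The turntable is at (259,244) with its rail running nearly along the image's horizontal, the insulator at (230,281) and the knob at (300,214). In the side view the holder is at (352,202) and the rail at (284,305). I'll zoom in next.

```bash
python3 - <<'E'
import cv2,numpy as np
t=cv2.imread('pics/top0.png');s=cv2.imread('pics/side0.png')
def c(im,x,y,w,h,W,H): return cv2.resize(im[y:y+h,x:x+w],(W,H),interpolation=cv2.INTER_CUBIC)
A=np.vstack([c(t,195,180,130,130,400,400*130//130)[:400],c(s,300,170,100,50,400,200)])
B=np.vstack([c(t,415,255,64,64,400,400),c(s,210,260,145,72,400,200)])
cv2.imwrite('pics/m1.png',np.hstack([A,B]))
E
```

```text
(no output)
```

View pics/m1.png

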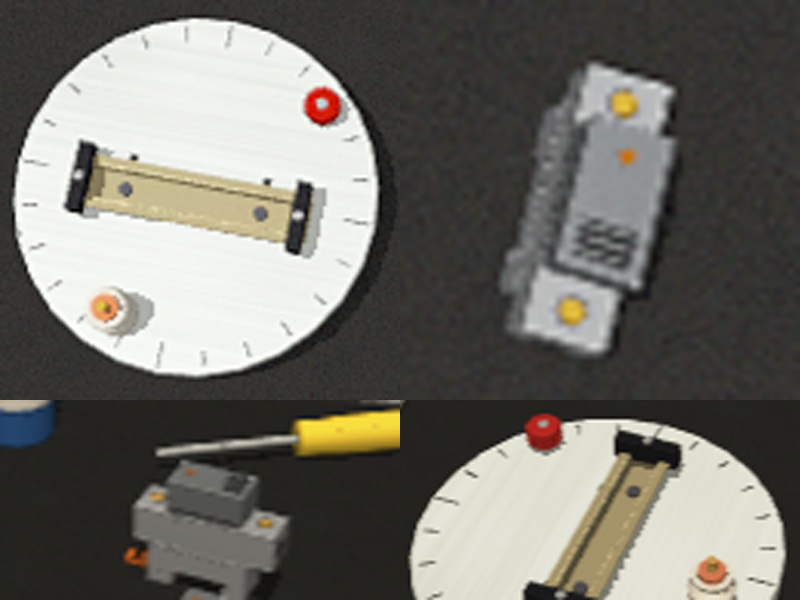

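The orange foot is on the holder's +x world end, since the orange dot on the nose and the foot in the side view agree. The screws are at top pixels (450.7,271.5) and (442.4,304.8). The stud tip is at top (229.5,280.1) and side (322.7,318.7).

```bash
cat > h.py <<'E'
from rig import *
import cv2,numpy as np
from scipy.spatial.transform import Rotation as R
from scipy.optimize import least_squares
def Rt(q): return R.from_quat([q[1],q[2],q[3],q[0]])
def wcam(s):
    T=np.eye(4);T[:3,:3]=Rt(s["ee_rot"]).as_matrix();T[:3,3]=s["eef_pos"]
    return T@np.array(camera_model("wrist")["T_tool_cam"])
def proj(n,P,W=None):
    m=camera_model(n);W=np.array(m["world_from_camera"]) if W is None else W
    P=np.atleast_2d(P);p=(P-W[:3,3])@W[:3,:3];v=p*[1,-1,-1]
    if n=="wrist":
        r=np.hypot(v[:,0],v[:,1]);k=np.arctan2(r,v[:,2])/np.maximum(r,1e-9);u=v[:,:2]*k[:,None]
    else: u=v[:,:2]/v[:,2:]
    return u*[m["fx"],m["fy"]]+[m["cx"],m["cy"]]
def onplane(n,uv,z,W=None):
    g=[400,0] if W is None else W[:2,3]
    return least_squares(lambda q:(proj(n,[q[0],q[1],z],W)-uv).ravel(),g).x
E
python3 - <<'E'
from h import *
a=onplane("top",[450.7,271.5],53);b=onplane("top",[442.4,304.8],53);d=a-b
print("holder",a,b,(a+b)/2,np.hypot(*d),np.degrees(np.arctan2(d[1],d[0])))
t=np.array([[229.5,280.1]]);s=np.array([[322.7,318.7]])
def tri(t,s): 
    r=least_squares(lambda q:np.r_[(proj("top",q)-t).ravel(),(proj("side",q)-s).ravel()],[400,100,80]);return r.x,r.fun
print("stud",tri(t,s)); print("knob",tri([300,213.7],[261.8,266.5]))
z=tri(t,s)[0][2]-46; print("disc z",z)
im=cv2.imread("pics/top0.png");g=im.min(2);m=np.zeros_like(g);m[170:315,190:330]=(g[170:315,190:330]>150)*255
m=cv2.morphologyEx(m,cv2.MORPH_CLOSE,np.ones((25,25)))
c=max(cv2.findContours(m,0,1)[0],key=cv2.contourArea);h=c
e=cv2.fitEllipse(h);print(e)
for zz in (z-5,z,z+5):
    pts=np.array([onplane("top",p[0],zz) for p in h[::6].astype(float)])
    f=least_squares(lambda q:np.hypot(*(pts-q[:2]).T)-q[2],[400,100,120],loss="soft_l1");print(zz,f.x)
for n,zz in (("L",(220.7,236.9)),("R",(291.8,249.9))): print(n,onplane("top",zz,z+26))
E
```

```text
holder [ 520.05636164 -270.63131442] [ 454.53881264 -251.48781437] [ 487.29758714 -261.05956439] 68.25703496343563 -16.287776311272907
stud (array([497.94706891, 160.58076249,  81.68663789]), array([-0.00146901, -0.24247429,  0.20400117,  0.03549028]))
knob (array([633.60340657,  28.6758317 ,  64.36869113]), array([-0.00728889, -0.10579332,  0.09758559,  0.02489229]))
disc z 35.68663788959286
((258.2433166503906, 243.6200714111328), (114.01448059082031, 117.9194107055664), 64.32432556152344)
30.68663788959286 [581.07298898 115.44485093 119.9944769 ]
35.68663788959286 [580.11924963 114.71572656 119.35275874]
40.68663788959286 [579.16551107 113.98660175 118.71104045]
L [585.70473047 185.90604408]
R [560.21388821  43.92429336]
```

```bash
cat >> h.py <<'E'
def Rtool(yaw,tilt=0):  # tool x along yaw, z down; tilt raises the +x end
    c,s=np.cos(np.radians(yaw)),np.sin(np.radians(yaw))
    return R.from_matrix(np.array([[c,s,0],[s,-c,0],[0,0,-1]]).T.T)*R.from_rotvec([0,np.radians(tilt),0])
def todo(pos,yaw,tilt=0):
    s=sense();C=Rt(s["ee_rot"]);T=Rtool(yaw,tilt);p=np.array(pos)-s["eef_pos"]
    print("turn first",np.round(np.degrees((C.inv()*T).as_rotvec())/8,3),"shift in old axes",np.round(C.inv().apply(p)/25,3),"in new axes",np.round(T.inv().apply(p)/25,3),"t",s["time_s"],"F",np.round(s["force"],1))
E
python3 -m crank '[[[0.8,-1,0,0,0,0.93,60],[0.8,-1,0,0,0,0.93,60],[0.8,-1,0,0,0,0.93,60],[0.8,-1,0,0,0,0.93,60],[0.8,-1,0,0,0,0,60],[0.8,-1,0,0,0,0,60],[0.8,-1,0,0,0,0,60],[0.8,-1,0,0,0,0,60]]]'
python3 -c "
from h import *
todo([487.3,-261,155],-16.3); print(Rtool(30,10).as_matrix())"
```

```text
time_s: 0.95
eef_pos: [302.4, -334.7, 231.2]
ee_rot: [-0.0, 0.99, -0.143, -0.0]
force: [0.7, -0.7, -0.6]
grip_width: 0.704
grip_force: 0.0
turn first [-0.001  0.001 -0.016] shift in old axes [ 6.262 -4.919  3.049] in new axes [ 6.273 -4.905  3.049] t 0.95 F [ 0.7 -0.7 -0.6]
[[ 8.52868532e-01  5.00000000e-01  1.50383733e-01]
 [ 4.92403877e-01 -8.66025404e-01  8.68240888e-02]
 [ 1.73648178e-01  6.93889390e-18 -9.84807753e-01]]
```

```bash
python3 -m crank '[[[0.9,-0.7,0.4,0,0,0,60],[0.9,-0.7,0.4,0,0,0,60],[0.9,-0.7,0.4,0,0,0,60],[0.9,-0.7,0.4,0,0,0,60],[0.9,-0.7,0.4,0,0,0,60],[0.9,-0.7,0.5,0,0,0,60],[0.87,-0.7,0.5,0,0,0,60],[0,0,0,0,0,0,60]]]'
python3 -c "
from h import *
todo([487.3,-261,155],-16.3); s=sense(); im=capture('wrist'); cv2.imwrite('pics/w1.png',im); np.save('w1.npy',wcam(s))"
```

```text
time_s: 1.75
eef_pos: [487.8, -260.6, 154.2]
ee_rot: [-0.001, 0.99, -0.141, -0.001]
force: [0.2, -0.6, -0.1]
grip_width: 0.703
grip_force: 0.0
turn first [-0.012  0.019  0.004] shift in old axes [-0.013  0.021 -0.033] in new axes [-0.013  0.021 -0.033] t 1.75 F [ 0.2 -0.6 -0.1]
```

View pics/w1.png

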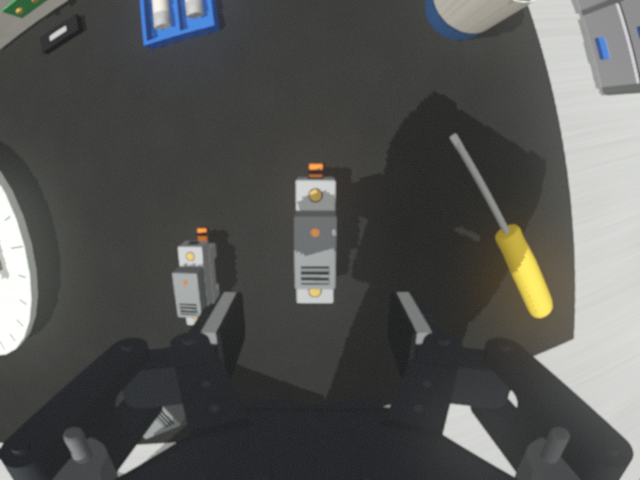

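The wrist view shows the holder aligned with the tool, with its foot up (+x) at (316,168). The shoulder corners are at about (295,178), (337,178), (297,303) and (333,303), and the screws at (315,194) and (315,292).

```bash
python3 - <<'E'
from h import *
W=np.load("w1.npy")
P=[onplane("wrist",p,53,W) for p in [(295,178),(337,178),(333,303),(297,303),(315,194),(315,292)]]
P=np.array(P);print(P.round(1));print("len",np.hypot(*(P[0]-P[3])),np.hypot(*(P[1]-P[2])),"wid",np.hypot(*(P[0]-P[1])),np.hypot(*(P[2]-P[3])))
d=P[:2].mean(0)-P[2:4].mean(0);c=P[:4].mean(0);yaw=np.degrees(np.arctan2(d[1],d[0]));print(c,P[4:].mean(0),yaw)
u=d/np.hypot(*d);g=c+4*u;print("grasp",g);todo([g[0],g[1],30],yaw)
E
```

```text
[[ 534.  -260.6]
 [ 526.3 -287. ]
 [ 441.3 -260.7]
 [ 448.5 -235.8]
 [ 520.1 -270.2]
 [ 453.2 -250.7]]
len 88.99965923665124 88.99617322414441 wid 27.553571229182193 25.893790369822426
[ 487.54911319 -261.03427773] [ 486.66573438 -260.43966552] -16.663702179731068
grasp [ 491.38113059 -262.1812924 ]
turn first [-0.006  0.015  0.045] shift in old axes [ 0.193 -0.021  5.005] in new axes [ 0.182 -0.026  5.005] t 1.8 F [-0.8 -0.4  0.2]
```

```bash
python3 -m crank '[[[0.18,-0.03,0.8,0,0,0.045,60],[0,0,0.9,0,0,0,60],[0,0,0.9,0,0,0,60],[0,0,0.9,0,0,0,60],[0,0,0.9,0,0,0,60],[0,0,0.6,0,0,0,60],[0,0,0,0,0,0,60],[0,0,0,0,0,0,15]]]' 60
python3 -m crank '[[[0,0,0,0,0,0,15],[0,0,0,0,0,0,15],[0,0,0,0,0,0,15],[0,0,0,0,0,0,15],[0,0,0,0,0,0,15],[0,0,0,0,0,0,15],[0,0,0,0,0,0,15],[0,0,0,0,0,0,15]]]' 80
python3 -c "
from h import *
s=sense();print(s['eef_pos'],Rt(s['ee_rot']).as_matrix().round(3).tolist(),s['force'])"
```

```text
time_s: 2.6
eef_pos: [490.9, -263.6, 32.2]
ee_rot: [0.0, 0.989, -0.146, 0.0]
force: [0.6, -0.0, 0.4]
grip_width: 0.548
grip_force: 0.0
time_s: 3.4
eef_pos: [491.4, -263.5, 32.6]
ee_rot: [0.001, 0.989, -0.146, 0.001]
force: [-1.5, 0.6, 6.7]
grip_width: 0.299
grip_force: 78.4
[ 491.37577733 -263.54635469   32.64058098] [[0.957, -0.289, 0.001], [-0.289, -0.957, -0.001], [0.002, 0.001, -1.0]] [-1.46560022  0.62610155  6.70920661]
```

```bash
python3 -m crank '[[[0,0,-0.6,0,0,0,15],[0,0,-1,0,0,0,15],[0,0,-1,0,0,0,15],[0,0,-1,0,0,0,15],[0,0,-1,0,0,0,15],[0,-0.5,-1,0,0,-0.4,15],[-0.2,-1,-0.3,0,0,-0.43,15],[-0.2,-1,0,0,0,0,15]]]' 80
python3 -m crank '[[[-0.2,-1,0,0,0,0,15],[-0.2,-1,0,0,0,0,15],[-0.2,-1,0,0,0,0,15],[-0.2,-1,0,0,0,0,15],[-0.2,-1,0,0,0,0,15],[-0.2,-1,0,0,0,0,15],[-0.2,-1,0,0,0,0,15],[-0.2,-1,0,0,0,0,15]]]' 80
python3 -c "
from h import *
todo([484,131,180],-10.2)"
```

```text
time_s: 4.2
eef_pos: [495.5, -199.8, 180.4]
ee_rot: [0.001, 0.996, -0.088, 0.001]
force: [0.7, -0.3, -1.2]
grip_width: 0.301
grip_force: 78.6
time_s: 5.0
eef_pos: [490.7, 4.9, 179.1]
ee_rot: [0.0, 0.996, -0.088, 0.0]
force: [0.7, 0.0, -0.6]
grip_width: 0.304
grip_force: 78.6
turn first [ 0.    -0.003  0.008] shift in old axes [-1.151 -4.919 -0.035] in new axes [-1.156 -4.918 -0.035] t 5.0 F [ 0.7  0.  -0.6]
```

```bash
python3 -m crank '[[[-0.2,-0.8,0,0,0,0,15],[-0.2,-0.8,0,0,0,0,15],[-0.2,-0.8,0,0,0,0,15],[-0.2,-0.8,0,0,0,0,15],[-0.2,-0.8,0,0,0,0,15],[-0.2,-0.8,-0.03,0,0,0,15],[0,-0.12,0,0,0,0,15],[0,0,0,0,0,0,15]]]' 80
python3 -c "
from h import *
todo([484,131,180],-10.2); s=sense(); im=capture('wrist'); cv2.imwrite('pics/w2.png',im); np.save('w2.npy',wcam(s));print(s['force'],s['eef_pos'])
cv2.imwrite('pics/w2z.png',cv2.resize(im[:,100:540],None,fx=1.25,fy=1.25,interpolation=cv2.INTER_CUBIC))"
```

```text
time_s: 5.8
eef_pos: [483.0, 130.3, 179.7]
ee_rot: [0.0, 0.996, -0.088, 0.0]
force: [0.0, -1.1, -2.0]
grip_width: 0.3
grip_force: 78.7
turn first [ 0.001 -0.002  0.014] shift in old axes [ 0.034 -0.036 -0.013] in new axes [ 0.034 -0.036 -0.013] t 5.8 F [ 0.  -1.1 -2. ]
[ 0.01247255 -1.07119785 -2.02523084] [482.99973269 130.25593154 179.68371847]
```

View pics/w2z.png

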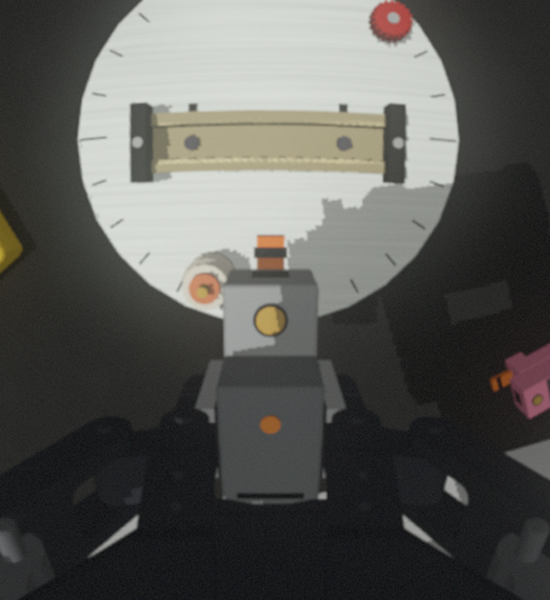

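The wrist view with zoom factor 1.25 shows the rail's outer edges at rows about 112 and 170. The end stops are at x 131–154 and 383–406, y 104–182. The stud is at (203,291), the knob at (393,18), and the foot tab is visible at (270,243).

```bash
python3 - <<'E'
from h import *
im=cv2.imread("pics/w2.png").astype(int)
for c in (250,316,380):
    p=im[80:145,c-4:c+5].mean(1);print(c,[f"{80+i}:{int(v[0])},{int(v[2])}" for i,v in enumerate(p)if 85<=80+i<=103 or 122<=80+i<=142])
g=im.max(2)
print("row115",[(x,int(v)) for x,v in enumerate(g[108:120,:].mean(0)) if 198<=x<=230 or 400<=x<=430])
for c in (213,417): print(c,[(y,int(v)) for y,v in enumerate(g[:,c-3:c+4].mean(1)) if 78<=y<=90 or 140<=y<=152])
E
```

```text
250 ['85:155,157', '86:156,158', '87:155,159', '88:157,166', '89:154,175', '90:145,177', '91:139,176', '92:139,176', '93:139,175', '94:139,175', '95:139,175', '96:139,176', '97:139,176', '98:132,168', '99:114,143', '100:103,128', '101:117,148', '102:133,169', '103:139,176', '122:138,175', '123:139,176', '124:139,176', '125:137,173', '126:137,173', '127:148,185', '128:158,197', '129:161,200', '130:155,192', '131:145,182', '132:141,177', '133:139,175', '134:139,176', '135:141,177', '136:158,184', '137:188,199', '138:206,210', '139:211,214', '140:213,215', '141:213,216', '142:214,216']
316 ['85:210,213', '86:209,212', '87:200,205', '88:173,191', '89:146,178', '90:139,175', '91:138,175', '92:138,175', '93:138,175', '94:138,176', '95:139,176', '96:137,174', '97:129,163', '98:111,141', '99:105,133', '100:122,156', '101:135,171', '102:138,175', '103:137,175', '122:137,174', '123:137,174', '124:135,172', '125:135,172', '126:142,181', '127:152,193', '128:154,195', '129:148,188', '130:140,179', '131:137,175', '132:137,174', '133:136,174', '134:138,174', '135:151,179', '136:177,192', '137:198,2
[... 1311 characters left out ...]
(421, 127), (422, 108), (423, 98), (424, 128), (425, 169), (426, 194), (427, 206), (428, 209), (429, 209), (430, 209)]
213 [(78, 216), (79, 217), (80, 215), (81, 199), (82, 151), (83, 97), (84, 84), (85, 86), (86, 85), (87, 86), (88, 84), (89, 85), (90, 86), (140, 88), (141, 88), (142, 88), (143, 88), (144, 92), (145, 127), (146, 177), (147, 206), (148, 217), (149, 220), (150, 220), (151, 219), (152, 217)]
417 [(78, 213), (79, 214), (80, 214), (81, 208), (82, 185), (83, 134), (84, 88), (85, 81), (86, 81), (87, 81), (88, 82), (89, 81), (90, 81), (140, 72), (141, 72), (142, 72), (143, 71), (144, 70), (145, 76), (146, 108), (147, 142), (148, 151), (149, 148), (150, 149), (151, 149), (152, 149)]
```

```bash
cat >> h.py <<'E'
TC=np.array(camera_model("wrist")["T_tool_cam"])
def fit_tt(pix,W):  # pix: list of (uv index(s), model point) in stop frame: x across, y along, z above rail top
    def P(q,m):
        c,s=np.cos(q[3]),np.sin(q[3]);m=np.asarray(m)
        return q[:3]+[c*m[0]-s*m[1],s*m[0]+c*m[1],m[2]]
    def f(q):
        r=[]
        for (ax,px),m in pix:
            u=proj("wrist",P(q,m),W)[0]; r.append(u[ax]-px)
        return r
    o=least_squares(f,[573,115,51,np.radians(-10.2)],x_scale=[1,1,1,.01]);return o.x,o.fun
E
python3 - <<'E'
from h import *
W=np.load("w2.npy")
pix=[((1,82.2),(23,72,11)),((1,145.5),(-23,72,11)),((1,83.0),(23,-72,11)),((1,146.2),(-23,-72,11)),
((0,203.7),(0,77,11)),((0,424.3),(0,-77,11)),((1,88.3),(17.5,0,0)),((1,136.1),(-17.5,0,0)),((1,89.5),(17.5,50,0)),((1,136.7),(-17.5,50,0)),((1,90),(17.5,-50,0)),((1,137.3),(-17.5,-50,0))]
x,f=fit_tt(pix,W);print(x[:3],np.degrees(x[3]),np.round(f,2))
disc=[x[0],x[1],x[2]-15]
# stud & knob check
for nm,uv,z in (("stud",(203/1.25+100,291/1.25),x[2]+31),("knob",(393/1.25+100,18/1.25),x[2]-15+19)):
    w=onplane("wrist",uv,z,W);d=w-x[:2];c,s=np.cos(x[3]),np.sin(x[3]);print(nm,w,"rail frame",d[0]*c+d[1]*s,-d[0]*s+d[1]*c)
# holder prediction in tool: tool pt=( hx-4.4, -hy, 29.5-hz)
for nm,p in (("shoulder end",(44,0,50)),("shoulder L",(34,13.25,50)),("shoulder R",(34,-13.25,50)),("nose base",(24,0,50)),("nose fr",(24,0,72)),("nose back",(-24,0,72)),("screw",(34,0,50)),("tab end",(52,0,4))):
    q=np.array([p[0]-4.4,-p[1],29.5-p[2]]);print(nm,proj("wrist",q,TC).round(1))
E
```

```text
[571.88403208 115.00811002  54.20824145] -10.307599543550777 [-0.51  0.29 -0.58  0.4   0.35 -0.34 -0.29 -0.03  0.04  0.34  0.04  0.28]
stud [498.06139216 162.5932356 ] rail frame -81.14577510907885 33.60787890595557
knob [635.03792212  29.71862694] rail frame 77.39574781891234 -72.61272595588287
shoulder end [[313.6 225.5]]
shoulder L [[275.2 253.9]]
shoulder R [[352. 254.]]
nose base [[313.6 281.1]]
nose fr [[313.2 307.7]]
nose back [[313.5 426.4]]
screw [[313.6 253.9]]
tab end [[314.1 186.4]]
```

```bash
python3 - <<'E'
from h import *
im=cv2.imread("pics/w2.png").astype(int)
p=im[180:405,300:308].mean(1);print([f"{180+i}:{int(v[0])},{int(v[2])}" for i,v in enumerate(p) if not(235<180+i<280 or 320<180+i<385)])
p=im[180:235,314:319].mean(1);print([f"{180+i}:{int(v[0])},{int(v[2])}" for i,v in enumerate(p)])
for r in (230,240,275,325,370):
    p=im[r-2:r+3].mean(0).max(1);d=np.diff(p);k=[(x,int(d[x])) for x in range(260,372) if abs(d[x])>9];print(r,k)
E
```

```text
['180:210,212', '181:210,212', '182:210,212', '183:210,212', '184:209,211', '185:209,211', '186:208,210', '187:202,206', '188:187,201', '189:178,205', '190:176,209', '191:177,210', '192:178,211', '193:178,212', '194:178,211', '195:177,211', '196:174,207', '197:165,193', '198:148,165', '199:139,143', '200:137,140', '201:135,138', '202:134,137', '203:134,137', '204:136,139', '205:142,151', '206:156,172', '207:167,186', '208:172,192', '209:171,191', '210:170,191', '211:169,189', '212:167,187', '213:165,185', '214:157,174', '215:134,147', '216:102,109', '217:79,82', '218:72,76', '219:71,76', '220:71,75', '221:75,79', '222:85,88', '223:91,93', '224:92,94', '225:91,93', '226:96,98', '227:109,110', '228:130,130', '229:145,145', '230:155,155', '231:159,160', '232:162,162', '233:161,162', '234:161,162', '235:161,162', '280:103,103', '281:102,102', '282:102,103', '283:97,97', '284:84,85', '285:71,72', '286:64,64', '287:63,63', '288:64,63', '289:63,62', '290:63,63', '291:64,63', '292:62,63', '293:61,61', '294:63,63', '295:62,62', '296:62,62', '297:62,62', '298:61,61', '299:62,61', '300:60,60', 
[... 1027 characters left out ...]
'216:74,90', '217:67,71', '218:64,68', '219:63,67', '220:62,66', '221:71,74', '222:82,83', '223:90,92', '224:91,92', '225:90,92', '226:95,96', '227:109,110', '228:129,129', '229:144,143', '230:154,154', '231:159,159', '232:161,161', '233:160,161', '234:159,160']
230 [(264, -11), (268, 11), (269, 20), (270, 19), (271, 9), (274, -18), (275, -15), (323, -14), (324, -16), (353, 14), (354, 15)]
240 [(277, -19), (278, -14), (324, -12), (325, -14), (353, 15), (354, 14)]
275 [(277, 24), (278, 38), (279, 23), (318, -10), (319, -14), (352, -15), (353, -17)]
325 [(270, -15), (271, -16), (273, 10), (357, -9), (358, -10), (360, 19), (361, 14)]
370 [(274, 10), (275, 12), (276, 11), (355, -11), (356, -13)]
```

```bash
cat >> h.py <<'E'
RAIL=np.array([571.9,115.0,54.2]);YAW=-10.3;HO=np.array([-5.6,0,29.5]);XR=Rtool(YAW).apply([1,0,0])
def tcp_for(corner_h,tilt,gap=0):
    T=Rtool(YAW,tilt);C=RAIL-17.5*XR
    return C-T.apply([corner_h[0]+HO[0],0,HO[2]-corner_h[1]])-T.apply([0,0,gap])
def where():  # rail near corner in holder frame, tilt, from the measured pose
    s=sense();M=Rt(s["ee_rot"]);q=M.inv().apply(RAIL-17.5*XR-s["eef_pos"]);x=M.apply([1,0,0])
    w=Rtool(YAW).inv().apply(s["force"])
    print("corner hx %.2f hz %.2f lat %.2f tilt %.2f yaw %.2f | F across %.1f along %.1f up %.1f | t %.2f grip %.1f"%(q[0]-HO[0],HO[2]-q[2],q[1],np.degrees(np.arcsin(x[2])),np.degrees(np.arctan2(x[1],x[0])),w[0],-w[1],-w[2],s["time_s"],s["grip_width"]*85.4),np.round(s["wrist_torque"],2))
E
python3 -c "
from h import *
p=tcp_for((-12.2,10),18,12);print(p);todo(p,YAW,18);where()"
```

```text
[561.76083905 116.84259783  89.65878276]
turn first [-2.000e-03  2.248e+00  2.200e-02] shift in old axes [ 3.189 -0.045  3.6  ] in new axes [ 1.921 -0.054  4.409] t 5.85 F [ 0.9 -0.1 -1.3]
corner hx 78.11 hz -95.96 lat -1.15 tilt 0.01 yaw -10.13 | F across 0.9 along 0.1 up -1.3 | t 5.85 grip 25.8 [ 0.04 -0.   -0.01]
```

```bash
python3 -m crank '[[[0,0,0,0,0.75,0.02,15],[0,0,0,0,0.75,0,15],[0.3,-0.05,0,0,0.75,0,15],[0.6,0,0.7,0,0,0,15],[0.6,0,0.9,0,0,0,15],[0.42,0,1,0,0,0,15],[0,0,1,0,0,0,15],[0,0,0.8,0,0,0,15]]]' 80
python3 -c "
from h import *
todo(tcp_for((-12.2,10),18,12),YAW,18);where();s=sense();np.save('w3.npy',wcam(s));np.save('w3h.npy',s['eef_pos']);im=capture('wrist');cv2.imwrite('pics/w3.png',im)
S=capture('side');cv2.imwrite('pics/s3.png',S)
a=cv2.resize(im[60:340,200:440],(514,600),interpolation=cv2.INTER_CUBIC);b=cv2.resize(S[240:380,230:307],(286,520),interpolation=cv2.INTER_CUBIC);b=cv2.resize(S[215:365,245:316],(286,600),interpolation=cv2.INTER_CUBIC)
cv2.imwrite('pics/m3.png',np.hstack([a,b]))"
```

```text
time_s: 6.65
eef_pos: [562.1, 115.8, 87.6]
ee_rot: [0.014, 0.984, -0.089, 0.155]
force: [-0.7, -0.0, -1.3]
grip_width: 0.3
grip_force: 78.7
turn first [ 0.007  0.008 -0.01 ] shift in old axes [ 0.005 -0.04  -0.084] in new axes [ 0.005 -0.041 -0.084] t 6.65 F [-0.7 -0.  -1.3]
corner hx -12.03 hz 0.09 lat -1.02 tilt 17.94 yaw -10.38 | F across -0.7 along -0.1 up -1.3 | t 6.65 grip 25.6 [0.04 0.18 0.05]
```

View pics/m3.png

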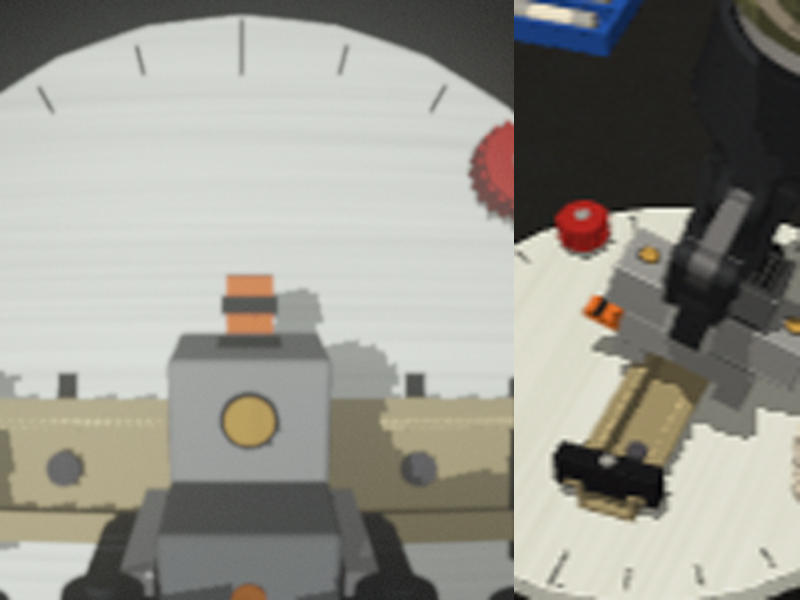

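The close wrist view shows the rail's far edge at zoomed row ~398 and its near edge at ~540. The holder is centred over it and tilted with the foot end up, and the side view agrees. I'll refit the rail from this view.

```bash
python3 - <<'E'
from h import *
im=cv2.imread("pics/w3.png").astype(float);W=np.load("w3.npy")
obs=[]
for c in (212,222,228,240,256,262,366,374,382,390,412,420,430):
    b=im[:,c-2:c+3,0].mean(1);d=np.diff(cv2.GaussianBlur(b[:,None],(1,5),0).ravel())
    def sub(lo,hi,sg):
        k=lo+np.argmax(sg*d[lo:hi]);w=np.abs(d[k-2:k+3]);return (w*np.arange(k-2,k+3)).sum()/w.sum()+.5,d[k]
    u,l=sub(238,255,-1),sub(302,322,1);print(c,"%.1f(%.0f) %.1f(%.0f)"%(*u,*l))
    if u[1]<-8: obs.append((c,u[0],17.5))
    if l[1]>8: obs.append((c,l[0],-17.5))
def res(q):
    r=[]
    for c,v,e in obs:
        f=lambda y:RAIL*[1,1,0]+XR*(e+q[0])+Rtool(YAW).apply([0,-1,0])*y+[0,0,q[1]]
        y=least_squares(lambda y:proj("wrist",f(y[0]),W)[0,0]-c,[0]).x[0]
        # yaw correction
        r.append(proj("wrist",f(y)+XR*q[2]*y,W)[0,1]-v)
    return r
o=least_squares(res,[0,54,0],loss="soft_l1");print("rail dx %.2f z %.2f dyaw %.2f"%(o.x[0],o.x[1],np.degrees(o.x[2])),np.round(res(o.x),1))
E
```

```text
212 244.5(-18) 312.3(23)
222 245.7(-21) 312.5(22)
228 241.3(-3) 312.6(22)
240 245.7(-21) 313.1(22)
256 245.6(-19) 314.4(4)
262 245.4(-20) 308.5(3)
366 245.5(-16) 302.0(1)
374 245.5(-15) 314.4(4)
382 244.4(-9) 315.2(1)
390 242.7(-1) 313.1(14)
412 245.4(-21) 312.5(17)
420 243.8(-18) 312.3(17)
430 245.4(-20) 311.8(16)Traceback (most recent call last):
  File "<stdin>", line 19, in <module>
    return func(*args, **kwargs)
    result = trf(vector_fun.fun, vector_fun.jac, x0, f0, J0, lb, ub, ftol, xtol,
                 gtol, max_nfev, x_scale, loss_function, tr_solver,
                 tr_options.copy(), verbose, callback=callback_wrapped)
    return trf_no_bounds(
        fun, jac, x0, f0, J0, ftol, xtol, gtol, max_nfev, x_scale,
        loss_function, tr_solver, tr_options, verbose, callback=callback)
    f_new = fun(x_new)
    self._update_fun()
    ~~~~~~~~~~~~~~~~^^
    self.f = self.fun_wrapped(xp_copy(self.x))
             ~~~~~~~~~~~~~~~~^^^^^^^^^^^^^^^^^
    return np.atleast_1d(self.fun(x))
                         ~~~~~~~~^^^
    return self.f(x, *self.args, **self.kwargs)
   
[... 336 characters left out ...]
 return trf_no_bounds(
        fun, jac, x0, f0, J0, ftol, xtol, gtol, max_nfev, x_scale,
        loss_function, tr_solver, tr_options, verbose, callback=callback)
    f_new = fun(x_new)
    self._update_fun()
    ~~~~~~~~~~~~~~~~^^
    self.f = self.fun_wrapped(xp_copy(self.x))
             ~~~~~~~~~~~~~~~~^^^^^^^^^^^^^^^^^
    return np.atleast_1d(self.fun(x))
                         ~~~~~~~~^^^
    return self.f(x, *self.args, **self.kwargs)
           ~~~~~~^^^^^^^^^^^^^^^^^^^^^^^^^^^^^^
  File "<stdin>", line 15, in <lambda>
  File "h.py", line 10, in proj
    m=camera_model(n);W=np.array(m["world_from_camera"]) if W is None else W
ValueError: time passes only in moves, steps and waits
```

```bash
sed -i 's/^from rig import \*/from rig import *\nimport rig,functools\ncamera_model=functools.lru_cache(None)(rig.camera_model)/' h.py; python3 - <<'E'
from h import *
W=np.load("w3.npy");YD=Rtool(YAW).apply([0,-1,0])
def pt(e,y,q): return RAIL*[1,1,0]+XR*(e+q[0])+YD*y+[0,0,q[1]]
for du,dl in ((0,0),(.7,0),(0,.7)):
  def res(q):
    a=[pt(17.5,q[2],q),pt(17.5,q[3],q),pt(-17.5,q[4],q),pt(-17.5,q[5],q)]
    return (proj("wrist",a,W)-[[222,245.7+du],[412,245.4+du],[222,312.5+dl],[412,312.5+dl]]).ravel()
  o=least_squares(res,[0,54,50,-50,50,-50]);print(o.x.round(2),o.fun.round(2))
# holder check in tool axes: hx, hz for the current offset
for nm,p in (("shoulder end",(44,0,50)),("nose base",(24,0,50)),("nose fr",(24,0,72)),("tab end",(52,0,4)),("shL",(34,13.25,50)),("shR",(34,-13.25,50))):
    print(nm,proj("wrist",np.array([p[0],-p[1],-p[2]])+HO,TC).round(1))
E
```

```text
[ -0.07  55.21  46.96 -51.91  47.15 -52.07] [ 0.   -0.11  0.    0.11 -0.    0.09 -0.   -0.09]
[ -0.36  53.22  47.47 -52.44  47.67 -52.6 ] [ 0.   -0.11  0.    0.11 -0.    0.09 -0.   -0.09]
[ -0.15  57.19  46.45 -51.38  46.65 -51.55] [ 0.   -0.11  0.    0.11 -0.    0.09 -0.   -0.09]
shoulder end [[313.7 229.1]]
nose base [[313.7 284.3]]
nose fr [[313.3 311.3]]
tab end [[314.2 189.2]]
shL [[275.5 257.3]]
shR [[351.9 257.4]]
```

```bash
python3 -m crank '[[[0,-0.04,0.05,0,0,0,15],[0,0,0.05,0,0,0,15],[0,0,0.05,0,0,0,15],[0,0,0.05,0,0,0,15],[0,0,0.04,0,0,0,15],[0,0,0.03,0,0,0,15],[0,0,0,0,0,0,15],[0,0,0,0,0,0,15]]]' 80 | head -0
python3 -c "
from h import *
where()"
python3 -m crank '[[[0,0,0.01,0,0,0,15],[0,0,0.01,0,0,0,15],[0,0,0.01,0,0,0,15],[0,0,0.01,0,0,0,15],[0,0,0,0,0,0,15],[0,0,0,0,0,0,15],[0,0,0,0,0,0,15],[0,0,0,0,0,0,15]]]' | head -0
python3 -c "
from h import *
where()"
```

```text
corner hx -12.03 hz 5.37 lat 1.35 tilt 18.00 yaw -10.30 | F across -0.8 along -1.2 up -1.0 | t 7.55 grip 25.7 [0.03 0.19 0.01]
corner hx -12.02 hz 6.35 lat 1.33 tilt 18.00 yaw -10.31 | F across 0.4 along -0.1 up -1.5 | t 8.35 grip 25.6 [0.03 0.23 0.  ]Exception ignored on flushing sys.stdout:
BrokenPipeError: [Errno 32] Broken pipe
Exception ignored on flushing sys.stdout:
BrokenPipeError: [Errno 32] Broken pipe
```

```bash
for i in 1; do python3 -m crank '[[[0,0,0.01,0,0,0,15],[0,0,0.01,0,0,0,15],[0,0,0.01,0,0,0,15],[0,0,0.01,0,0,0,15],[0,0,0.01,0,0,0,15],[0,0,0,0,0,0,15],[0,0,0,0,0,0,15],[0,0,0,0,0,0,15]]]' >/dev/null; done
python3 -c "
from h import *
where()"
python3 -m crank '[[[0,0,0.01,0,0,0,15],[0,0,0.01,0,0,0,15],[0,0,0.01,0,0,0,15],[0,0,0,0,0,0,15],[0,0,0,0,0,0,15],[0,0,0,0,0,0,15],[0,0,0,0,0,0,15],[0,0,0,0,0,0,15]]]' >/dev/null
python3 -c "
from h import *
where()"
```

```text
corner hx -12.00 hz 7.61 lat 1.34 tilt 18.00 yaw -10.30 | F across -0.1 along 0.2 up -1.6 | t 9.15 grip 25.8 [ 0.11  0.26 -0.07]
corner hx -12.11 hz 8.09 lat 1.36 tilt 18.02 yaw -10.30 | F across -3.6 along -0.4 up 4.7 | t 9.95 grip 25.5 [-0.05  0.58 -0.02]
```

```bash
sed -i 's/54.2\])/56.15])/' h.py; python3 -m crank '[[[0,0,-0.02,0,0,0,15],[0,0,0,0,0,0,15],[0.03,0,0,0,0,0,15],[0.03,0,0,0,0,0,15],[0.03,0,0,0,0,0,15],[0.03,0,0,0,0,0,15],[0,0,0,0,0,0,15],[0,0,0,0,0,0,15]]]' >/dev/null
python3 -c "
from h import *
where()"
```

```text
corner hx -14.58 hz 9.77 lat 1.30 tilt 18.02 yaw -10.31 | F across 0.7 along 0.6 up -0.1 | t 10.75 grip 25.6 [0.06 0.23 0.  ]
```

```bash
python3 -m crank '[[[0,0,-0.008,0,0,0,15],[0.02,0,0,0,0,0,15],[0.02,0,0,0,0,0,15],[0.02,0,0,0,0,0,15],[0.02,0,0,0,0,0,15],[0,0,0,0,0,0,15],[0,0,0,0,0,0,15],[0,0,0,0,0,0,15]]]' >/dev/null
python3 -c "
from h import *
where()"
```

```text
corner hx -16.18 hz 9.60 lat 1.31 tilt 17.97 yaw -10.30 | F across -1.8 along 0.1 up -1.8 | t 11.55 grip 25.9 [ 0.14  0.52 -0.01]
```

```bash
python3 -c "
from h import *
for t in (17,16,15,14): todo(tcp_for((-16.4,9.5),t),YAW,t)"
```

```text
turn first [-0.    -0.122 -0.   ] shift in old axes [0.022 0.052 0.011] in new axes [0.023 0.052 0.011] t 11.55 F [-1.8  0.4 -1.8]
turn first [-0.    -0.247 -0.   ] shift in old axes [0.036 0.052 0.027] in new axes [0.037 0.052 0.026] t 11.55 F [-1.8  0.4 -1.8]
turn first [-0.    -0.372 -0.   ] shift in old axes [0.049 0.052 0.043] in new axes [0.051 0.052 0.04 ] t 11.55 F [-1.8  0.4 -1.8]
turn first [-0.    -0.497 -0.   ] shift in old axes [0.062 0.052 0.059] in new axes [0.066 0.052 0.055] t 11.55 F [-1.8  0.4 -1.8]
```

```bash
python3 -m crank '[[[0.015,0,0.014,0,-0.124,0,15],[0,0,0,0,0,0,15],[0.015,0,0.014,0,-0.124,0,15],[0,0,0,0,0,0,15],[0.015,0,0.014,0,-0.124,0,15],[0,0,0,0,0,0,15],[0,0,0,0,0,0,15],[0,0,0,0,0,0,15]]]' >/dev/null
python3 -c "
from h import *
where();todo(tcp_for((-17,9.5),14),YAW,14)"
```

```text
corner hx -16.61 hz 9.37 lat 1.34 tilt 15.05 yaw -10.30 | F across -0.3 along 0.0 up -1.7 | t 12.35 grip 25.5 [ 0.09  0.25 -0.02]
turn first [-0.001 -0.131  0.   ] shift in old axes [0.03  0.053 0.022] in new axes [0.03  0.053 0.021] t 12.35 F [-0.3  0.1 -1.7]
```

```bash
python3 -m crank '[[[0.015,0,0.018,0,-0.124,0,15],[0,0,0,0,0,0,15],[0.015,0,0.018,0,-0.124,0,15],[0,0,0,0,0,0,15],[0.01,0,0,0,0,0,15],[0.01,0,0,0,0,0,15],[0,0,0,0,0,0,15],[0,0,0,0,0,0,15]]]' >/dev/null
python3 -c "
from h import *
where()"
python3 -m crank '[[[0.015,0,0,0,0,0,15],[0,0,0,0,0,0,15],[0.015,0,0,0,0,0,15],[0,0,0,0,0,0,15],[0,0,0,0,0,0,15],[0,0,0,0,0,0,15],[0,0,0,0,0,0,15],[0,0,0,0,0,0,15]]]' >/dev/null
python3 -c "
from h import *
where()"
```

```text
corner hx -16.90 hz 9.58 lat 1.30 tilt 13.02 yaw -10.30 | F across -0.8 along -0.4 up -1.3 | t 13.15 grip 25.5 [0.02 0.35 0.  ]
corner hx -17.19 hz 9.67 lat 1.29 tilt 12.96 yaw -10.30 | F across -5.1 along 0.2 up -0.3 | t 13.95 grip 25.9 [ 0.15  1.17 -0.03]
```

```bash
python3 -m crank '[[[-0.015,0,0,0,0,0,15],[0,0,0,0,0,0,15],[0,0,-0.015,0,0,0,15],[0,0,-0.015,0,0,0,15],[0,0,-0.01,0,0,0,15],[0,0,0,0,0,0,15],[0,0,0,0,0,0,15],[0,0,0,0,0,0,15]]]' >/dev/null
python3 -c "
from h import *
where()"
```

```text
corner hx -17.30 hz 8.65 lat 1.33 tilt 13.02 yaw -10.30 | F across -3.1 along -0.1 up -4.2 | t 14.75 grip 25.5 [0.18 0.92 0.02]
```

```bash
sed -i 's/^RAIL=.*YAW=-10.3;/RAIL=np.array([571.9,115.0,56.15])-1.35*np.array([.984,-.179,0]);YAW=-10.3;/' h.py; python3 -c "
from h import *
where()
for t in (12,10,8,6,4,2,0): todo(tcp_for((-18,9.7),t),YAW,t)"
```

```text
corner hx -18.61 hz 8.95 lat 1.33 tilt 13.02 yaw -10.30 | F across -3.1 along -0.1 up -4.2 | t 14.75 grip 25.5 [0.18 0.92 0.02]
turn first [-0.001 -0.128 -0.   ] shift in old axes [-0.01   0.053  0.047] in new axes [-0.01   0.053  0.047] t 14.75 F [-3.1  0.4 -4.2]
turn first [-0.001 -0.378 -0.   ] shift in old axes [0.016 0.053 0.081] in new axes [0.02  0.053 0.08 ] t 14.75 F [-3.1  0.4 -4.2]
turn first [-0.001 -0.628 -0.   ] shift in old axes [0.041 0.053 0.116] in new axes [0.051 0.053 0.112] t 14.75 F [-3.1  0.4 -4.2]
turn first [-0.001 -0.878 -0.   ] shift in old axes [0.065 0.053 0.151] in new axes [0.083 0.053 0.142] t 14.75 F [-3.1  0.4 -4.2]
turn first [-1.000e-03 -1.128e+00 -0.000e+00] shift in old axes [0.088 0.053 0.188] in new axes [0.116 0.053 0.172] t 14.75 F [-3.1  0.4 -4.2]
turn first [-1.000e-03 -1.378e+00 -0.000e+00] shift in old axes [0.11  0.053 0.225] in new axes [0.151 0.053 0.2  ] t 14.75 F [-3.1  0.4 -4.2]
turn first [-1.000e-03 -1.628e+00 -0.000e+00] shift in old axes [0.13  0.053 0.263] in new axes [0.186 0.053 0.227] t 14.75 F [-3.1  0.4 -4.2]
```

```bash
python3 -m crank '[[[-0.01,0,0.03,0,0,0,15],[0,0,0,0,0,0,15],[0.01,0,0.016,0,-0.125,0,15],[0,0,0,0,0,0,15],[0.012,0,0.016,0,-0.125,0,15],[0.012,0,0.016,0,-0.125,0,15],[0,0,0,0,0,0,15],[0,0,0,0,0,0,15]]]' >/dev/null
python3 -c "
from h import *
where()"
```

```text
corner hx -18.81 hz 9.45 lat 1.37 tilt 10.10 yaw -10.31 | F across -2.1 along 0.2 up -0.0 | t 15.55 grip 25.6 [0.11 0.46 0.04]
```

```bash
python3 -m crank '[[[0.005,0,0.016,0,-0.125,0,15],[0,0,0,0,0,0,15],[0.01,0,0.016,0,-0.125,0,15],[0,0,0,0,0,0,15],[0,0,0,0,0,0,15],[0,0,0,0,0,0,15],[0,0,0,0,0,0,15],[0,0,0,0,0,0,15]]]' >/dev/null
python3 -c "
from h import *
where()"
python3 -m crank '[[[0.01,0,0.016,0,-0.125,0,15],[0,0,0,0,0,0,15],[0,0,0,0,0,0,15],[0,0,0,0,0,0,15],[0,0,0,0,0,0,15],[0,0,0,0,0,0,15],[0,0,0,0,0,0,15],[0,0,0,0,0,0,15]]]' >/dev/null
python3 -c "
from h import *
where()"
```

```text
corner hx -18.50 hz 9.29 lat 1.36 tilt 8.12 yaw -10.30 | F across 3.1 along -0.8 up 0.5 | t 16.35 grip 25.7 [-0.15 -0.68  0.01]
corner hx -18.39 hz 9.14 lat 1.44 tilt 7.12 yaw -10.30 | F across 3.9 along 0.2 up 5.9 | t 17.15 grip 25.9 [-0.14 -0.86  0.04]
```

```bash
python3 -m crank '[[[0.01,0,0.022,0,-0.125,0,15],[0,0,0,0,0,0,15],[0,0,0,0,0,0,15],[0,0,0,0,0,0,15],[0,0,0,0,0,0,15],[0,0,0,0,0,0,15],[0,0,0,0,0,0,15],[0,0,0,0,0,0,15]]]' >/dev/null
python3 -c "
from h import *
where()"
python3 -m crank '[[[0.01,0,0.022,0,-0.125,0,15],[0,0,0,0,0,0,15],[0,0,0,0,0,0,15],[0,0,0,0,0,0,15],[0,0,0,0,0,0,15],[0,0,0,0,0,0,15],[0,0,0,0,0,0,15],[0,0,0,0,0,0,15]]]' >/dev/null
python3 -c "
from h import *
where()"
```

```text
corner hx -18.59 hz 9.09 lat 1.50 tilt 6.16 yaw -10.30 | F across 3.2 along 1.0 up 5.9 | t 17.95 grip 25.4 [-0.05 -0.99  0.01]
corner hx -18.37 hz 9.78 lat 1.30 tilt 5.14 yaw -10.31 | F across 7.3 along 1.1 up 1.6 | t 18.75 grip 25.5 [-0.16 -1.22  0.05]
```

```bash
python3 -m crank '[[[0.01,0,0.016,0,-0.125,0,15],[0,0,0,0,0,0,15],[0,0,0,0,0,0,15],[0,0,0,0,0,0,15],[0,0,0,0,0,0,15],[0,0,0,0,0,0,15],[0,0,0,0,0,0,15],[0,0,0,0,0,0,15]]]' >/dev/null
python3 -c "
from h import *
where()"
python3 -m crank '[[[0.01,0,0.016,0,-0.125,0,15],[0,0,0,0,0,0,15],[0,0,0,0,0,0,15],[0,0,0,0,0,0,15],[0,0,0,0,0,0,15],[0,0,0,0,0,0,15],[0,0,0,0,0,0,15],[0,0,0,0,0,0,15]]]' >/dev/null
python3 -c "
from h import *
where()"
```

```text
corner hx -18.32 hz 9.74 lat 1.30 tilt 4.14 yaw -10.31 | F across 7.1 along 0.3 up 2.0 | t 19.55 grip 25.8 [-0.17 -1.26  0.01]
corner hx -18.25 hz 9.70 lat 1.30 tilt 3.15 yaw -10.31 | F across 6.9 along -0.2 up 2.6 | t 20.35 grip 25.9 [-0.24 -1.21  0.05]
```

```bash
python3 -m crank '[[[0.01,0,0.016,0,-0.125,0,15],[0,0,0,0,0,0,15],[0,0,0,0,0,0,15],[0,0,0,0,0,0,15],[0,0,0,0,0,0,15],[0,0,0,0,0,0,15],[0,0,0,0,0,0,15],[0,0,0,0,0,0,15]]]' >/dev/null
python3 -c "
from h import *
where()"
python3 -m crank '[[[0.01,0,0.016,0,-0.125,0,15],[0,0,0,0,0,0,15],[0,0,0,0,0,0,15],[0,0,0,0,0,0,15],[0,0,0,0,0,0,15],[0,0,0,0,0,0,15],[0,0,0,0,0,0,15],[0,0,0,0,0,0,15]]]' >/dev/null
python3 -c "
from h import *
where()"
```

```text
corner hx -17.38 hz 9.72 lat 1.29 tilt 2.03 yaw -10.30 | F across 3.7 along -1.1 up 5.5 | t 21.15 grip 25.7 [-0.15 -0.47 -0.03]
corner hx -17.22 hz 9.67 lat 1.33 tilt 1.01 yaw -10.30 | F across 2.4 along -0.1 up 6.4 | t 21.95 grip 25.2 [-0.12 -0.3   0.05]
```

```bash
python3 -m crank '[[[0,0,0.016,0,-0.125,0,15],[0,0,0,0,0,0,15],[0,0,0,0,0,0,15],[0,0,0,0,0,0,15],[0,0,0,0,0,0,15],[0,0,0,0,0,0,15],[0,0,0,0,0,0,15],[0,0,0,0,0,0,15]]]' >/dev/null
python3 - <<'E'
from h import *
where()
im=capture('wrist');S=capture('side');cv2.imwrite('pics/w4.png',im);cv2.imwrite('pics/s4.png',S)
a=cv2.resize(im[100:340,200:440],(480,480),interpolation=cv2.INTER_CUBIC);b=cv2.resize(S[230:350,240:320],(320,480),interpolation=cv2.INTER_CUBIC)
cv2.imwrite('pics/m4.png',np.hstack([a,b]))
E
```

```text
corner hx -17.15 hz 9.59 lat 1.35 tilt 0.05 yaw -10.30 | F across 3.1 along -0.0 up 6.9 | t 22.75 grip 25.8 [-0.1  -0.48 -0.04]
```

View pics/m4.png

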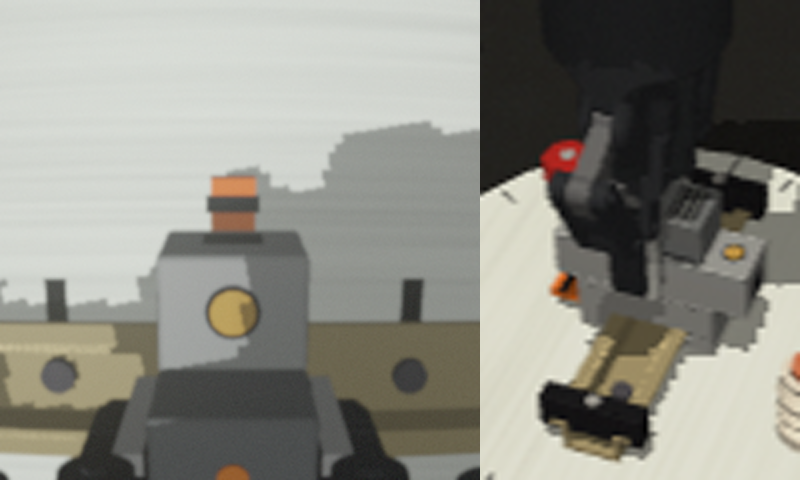

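The holder sits flat. The foot tab end is at raw row ~188 against the shoulder at ~228, the same as at rest, so the foot is out. I'll check the click with a gentle tug.

```bash
python3 -m crank '[[[0,0,-0.02,0,0,0,15],[0,0,-0.02,0,0,0,15],[0,0,-0.02,0,0,0,15],[0,0,0,0,0,0,15],[0,0,0,0,0,0,15],[0,0,0,0,0,0,15],[0,0,0,0,0,0,15],[0,0,0,0,0,0,15]]]' >/dev/null
python3 -c "
from h import *
where()"
python3 -m crank '[[[0,0,-0.02,0,0,0,15],[0,0,-0.02,0,0,0,15],[0,0,0,0,0,0,15],[0,0,0,0,0,0,15],[0,0,0,0,0,0,15],[0,0,0,0,0,0,15],[0,0,0,0,0,0,15],[0,0,0,0,0,0,15]]]' >/dev/null
python3 -c "
from h import *
where()"
```

```text
corner hx -16.93 hz 9.35 lat 1.29 tilt 0.00 yaw -10.31 | F across 6.8 along 0.6 up -5.0 | t 23.65 grip 25.5 [-0.07 -1.28 -0.03]
corner hx -16.88 hz 8.54 lat 1.19 tilt -0.01 yaw -10.31 | F across 7.4 along -0.3 up -6.7 | t 24.45 grip 25.8 [-0.16 -1.36 -0.01]
```

```bash
cat > tab.py <<'E'
from h import *
import sys
im=capture('wrist');cv2.imwrite(f'pics/{sys.argv[1]}.png',im);where()
for f in ("w2","w3","w4",sys.argv[1]):
    im=cv2.imread(f"pics/{f}.png").astype(float)
    b=im[:,312:320].mean(1)
    def sub(a,lo,hi):
        d=np.diff(a);k=lo+np.argmax(np.abs(d[lo:hi]));w=np.abs(d[k-2:k+3]);return (w*np.arange(k-2,k+3)).sum()/w.sum()+.5
    r=b[:,2];o=b[:,2]-b[:,0]
    print(f,"tab end %.2f strip %.2f shoulder %.2f nosebase %.2f nosefr %.2f"%(sub(o,180,194),sub(o,194,202),sub(r,224,234),sub(r,280,290),sub(r,303,315)))
E
python3 tab.py w5
```

```text
corner hx -16.90 hz 8.54 lat 1.20 tilt -0.01 yaw -10.31 | F across 7.8 along -0.4 up -5.2 | t 24.50 grip 25.5 [-0.14 -1.34 -0.03]
w2 tab end 188.32 strip 197.78 shoulder 227.71 nosebase 284.24 nosefr 309.27
w3 tab end 188.26 strip 197.82 shoulder 227.63 nosebase 284.36 nosefr 309.33
w4 tab end 188.09 strip 197.77 shoulder 227.76 nosebase 284.29 nosefr 309.31
w5 tab end 187.67 strip 197.38 shoulder 227.70 nosebase 284.26 nosefr 309.51
```

```bash
cat > rl.py <<'E'
from h import *
import sys
for f in sys.argv[1:]:
    im=cv2.imread(f"pics/{f}.png").astype(float);o=[]
    lo_u,hi_u,lo_l,hi_l=(238,252,304,320) if f=="w3" else (254,268,318,338)
    for c in (222,232,244,392,402,412,420):
        b=cv2.GaussianBlur(im[:,c-2:c+3].mean(1),(1,5),0);b=b[:,0]-.0*b[:,2];d=np.diff(b)
        for lo,hi,e,s in((lo_u,hi_u,17.5,-1),(lo_l,hi_l,-17.5,1)):
            k=lo+np.argmax(s*d[lo:hi]);w=np.abs(d[k-2:k+3])
            if s*d[k]>7:o.append((c,(w*np.arange(k-2,k+3)).sum()/w.sum()+.5,e))
    o=np.array(o);tl=np.radians(18 if f=="w3" else 0)
    def pts(q): # holder frame: rail centre q0 (x), q1 (top z), yaw q2
        e=o[:,2];y=q[3:]
        X=q[0]+e*np.cos(tl)+q[2]*y;Z=q[1]-e*np.sin(tl)
        return np.c_[X,-y,-Z]+HO
    r=least_squares(lambda q:(proj("wrist",pts(q),TC)-o[:,:2]).ravel(),np.r_[0,10,0,-(o[:,0]-316)*.5])
    print(f,"rail centre hx %.2f top hz %.2f yaw %.2f"%(r.x[0],r.x[1],np.degrees(r.x[2])),"res",np.round(r.fun[1::2],1),o[:,1].round(1))
E
python3 rl.py w3 w4 w5
```

```text
w3 rail centre hx 5.76 top hz -2.30 yaw -0.25 res [-0.5  0.5  0.5 -0.2 -0.3 -0.2  0.9 -0.1 -0.9 -0.2  0.8 -0.3] [245.7 312.5 312.7 245.3 313.8 313.2 243.7 312.7 245.4 312.5 243.8 312.3]
w4 rail centre hx 3.43 top hz 12.74 yaw 0.18 res [-0.5  0.3  0.2 -0.1  0.3 -0.  -0.1 -0.1  0.1] [327.2 326.7 259.5 260.4 327.3 260.2 327.4 260.2 326.8]
w5 rail centre hx 3.57 top hz 11.60 yaw 0.15 res [-0.3  0.1  0.3 -0.1  0.1 -0.1  0.1 -0.1  0.1] [325.7 325.7 258.4 259.3 326.1 259.2 325.7 259.1 325.5]
```

```bash
python3 -m crank '[[[0.015,0,0.02,0,0,0,15],[0.015,0,0.02,0,0,0,15],[0,0,0.015,0,0,0,15],[0,0,0,0,0,0,15],[0,0,0,0,0,0,15],[0,0,0,0,0,0,15],[0,0,0,0,0,0,15],[0,0,0,0,0,0,15]]]' >/dev/null
python3 tab.py w6; python3 rl.py w6
```

```text
corner hx -17.55 hz 8.71 lat 1.34 tilt 0.01 yaw -10.30 | F across -0.4 along 0.2 up -1.3 | t 25.35 grip 25.2 [ 0.   -0.02 -0.08]
w2 tab end 188.32 strip 197.78 shoulder 227.71 nosebase 284.24 nosefr 309.27
w3 tab end 188.26 strip 197.82 shoulder 227.63 nosebase 284.36 nosefr 309.33
w4 tab end 188.09 strip 197.77 shoulder 227.76 nosebase 284.29 nosefr 309.31
w6 tab end 188.10 strip 197.94 shoulder 227.72 nosebase 284.24 nosefr 308.50
w6 rail centre hx 3.02 top hz 11.71 yaw 0.25 res [-0.2 -0.4  0.3  0.3 -0.1  0.2 -0.1 -0.2 -0.   0.1] [259.7 326.7 326.4 259.4 260.6 327.2 260.5 327.2 260.5 326.7]
```

```bash
python3 -m crank '[[[0,0,0.015,0,0,0,15],[0,0,0.015,0,0,0,15],[0,0,0.008,0,0,0,15],[0,0,0,0,0,0,15],[0,0,0,0,0,0,15],[0,0,0,0,0,0,15],[0,0,0,0,0,0,15],[0,0,0,0,0,0,15]]]' >/dev/null
python3 -c "
from h import *
where()"
```

```text
corner hx -17.74 hz 9.54 lat 1.33 tilt 0.03 yaw -10.30 | F across -1.1 along 0.2 up -0.1 | t 26.15 grip 25.6 [ 0.02  0.19 -0.02]
```

```bash
python3 -m crank '[[[0,0,0,0,0,0,15],[0,0,0,0,0,0,15],[0,0,0,0,0,0,30],[0,0,0,0,0,0,36],[0,0,0,0,0,0,42],[0,0,0,0,0,0,46],[0,0,0,0,0,0,46],[0,0,0,0,0,0,46]]]' 20
python3 -c "
from h import *
where()"
python3 -m crank '[[[0,0,-0.2,0,0,0,46],[0,0,-0.4,0,0,0,46],[0,0,-0.7,0,0,0,46],[0,0,-1,0,0,0,46],[0,0,-1,0,0,0,46],[0,0,-1,0,0,0,46],[-0.5,0,-1,0,0,0,46],[-1,0,-0.4,0,0,0,46]]]' | tail -4
python3 -m crank '[[[-1,0,0,0,0,0,46],[-1,0,0,0,0,0,46],[-1,0,0,0,0,0,46],[-0.6,0,0,0,0,0,46],[0,0,0,0,0,0,46],[0,0,0,0,0,0,46],[0,0,0,0,0,0,46],[0,0,0,0,0,0,46]]]' | tail -4
python3 - <<'E'
from h import *
im=capture('wrist');S=capture('side');T=capture('top');cv2.imwrite('pics/w7.png',im);cv2.imwrite('pics/s7.png',S);cv2.imwrite('pics/t7.png',T)
a=cv2.resize(im[20:260,196:436],(480,480),interpolation=cv2.INTER_CUBIC);b=cv2.resize(S[240:360,240:320],(320,480),interpolation=cv2.INTER_CUBIC)
cv2.imwrite('pics/m7.png',np.hstack([a,b]))
s=sense();print(s['eef_pos'],s['time_s'])
E
```

```text
time_s: 26.95
eef_pos: [576.6, 115.5, 76.1]
ee_rot: [-0.0, 0.996, -0.09, 0.0]
force: [-0.6, 0.1, -0.3]
grip_width: 0.536
grip_force: 0.0
corner hx -17.78 hz 9.58 lat 1.33 tilt 0.04 yaw -10.30 | F across -0.6 along -0.0 up -0.3 | t 26.95 grip 45.7 [ 0.01  0.03 -0.  ]
ee_rot: [-0.0, 0.996, -0.09, 0.003]
force: [0.2, -0.4, 0.4]
grip_width: 0.538
grip_force: 0.0
ee_rot: [-0.0, 0.996, -0.09, 0.0]
force: [-0.5, 0.1, -0.7]
grip_width: 0.537
grip_force: 0.0
[451.2524265  138.18616902 218.36773984] 28.7
```

View pics/m7.png

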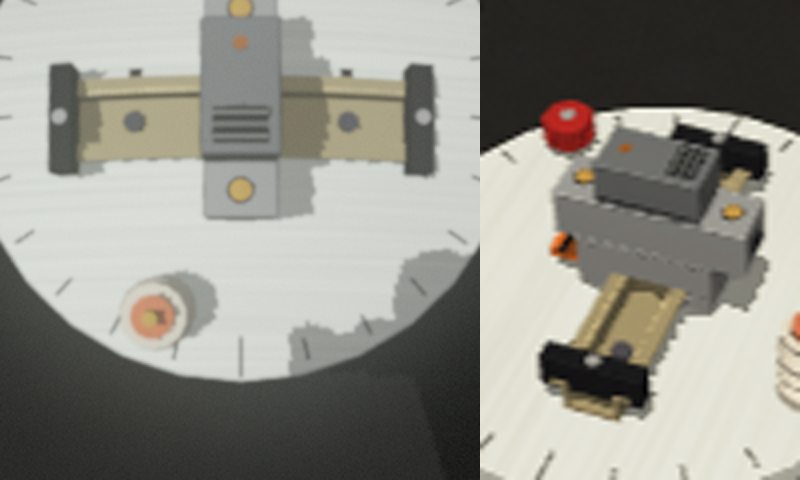

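```bash
python3 - <<'E'
from h import *
ob=np.array([[266.2,284],[303.2,293]])
for tilt in (0,4,8):
    t=np.radians(tilt);c=RAIL-17.5*XR
    P=[]
    for x in (34,-34):
        a,b=x+17.5,40; P.append(c+XR*(a*np.cos(t)-b*np.sin(t))+[0,0,a*np.sin(t)+b*np.cos(t)])
    p=proj("side",P);print(tilt,p.round(1),"slope",(p[0]-p[1]).round(1),"obs",ob[0]-ob[1])
a=cv2.imread('pics/top0.png').astype(int);b=cv2.imread('pics/t7.png').astype(int)
d=(np.abs(a-b).max(2)>60).astype(np.uint8);n,l,st,ce=cv2.connectedComponentsWithStats(d)
print([(s[:5].tolist()) for s in st[1:] if s[4]>15])
E
```

```text
0 [[266.2 284.2]
 [303.2 293.2]] slope [-37.  -9.] obs [-37.  -9.]
4 [[267.6 283.1]
 [304.8 294.1]] slope [-37.1 -11. ] obs [-37.  -9.]
8 [[269.2 282.1]
 [306.3 295. ]] slope [-37. -13.] obs [-37.  -9.]
[[243, 221, 31, 47, 498], [81, 238, 180, 242, 17958], [243, 242, 13, 8, 63], [247, 255, 5, 6, 26], [440, 265, 19, 36, 393], [434, 297, 16, 14, 150], [265, 389, 89, 23, 1207], [357, 389, 283, 91, 14581], [142, 391, 29, 3, 43], [273, 413, 88, 67, 1644]]
```

The side view matches a flat mounted pose at 0° tilt to within 0.2 px. The only changes between the two top views are the holder itself and the arm with its shadow. I'm handing in.

```bash
python3 -c "
from rig import *
print(finish_job())"
```

```text
the job is handed in; nothing more can be done
None
```

The fuse holder is mounted on the rail between the end stops, lip on the insulator side, flat and released. A gentle tug found it locked, rail forces stayed around 10 N at most in the end-of-move readings, and I handed the job in at about 29 s.

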